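# Gauge the rail blocks and sort out the tight ones

## Robot

A 6-joint arm with a two-finger parallel gripper is mounted at the origin on the work surface. World frame = base frame: x ahead of the robot, y to its left, z up, the work surface at z = 0. Lengths are in m, angles in rad, forces in N, time in s.
With the tool pointing down it reaches from about 0.35 to 0.975 m from the base axis. Payload 4.9 kg.
Tool frame: the origin (TCP) lies at the very end of the fingers, on their centre line; the grasp point (between the pads) lies manip.grip_point_offset behind it (manip.grip_point_offset is the distance from the TCP to the grasp point, in m); z points along the fingers, y is the line along which they close (so a half turn about z gives the same grasp; the last joint's range is limited). The gripper opens to 85 mm and grips with 20 to 120 N. Pads are 22 mm wide; open, the fingers measure 114 mm over their backs; the gripper's body (76 mm by 85 mm) begins 54 mm behind the grasp point. The pads swing forward as they close: fully open they stand 13 mm farther back than shut.
Start: joints at [-1.415, 0.053, 1.613, -0, 1.476, -0.119], TCP at [0.17, -0.602, 0.231] pointing down, gripper open.
Joint ranges: [-3.01, 3.01], [-1.01, 2.22], [0.06, 2.58], [-1.02, 4.17], [0.09, 2.62], [-3.14, 3.14]. Speed limits (rad/s): [2.57, 2.57, 3.14, 3.14, 3.14, 3.14].

## Interface

Orientations are given as a unit quaternion [w, x, y, z].
In Python, from plant import manip gives the robot as it stands.
- The arm moves only by the shell command python3 -m crank 'ROWS' [OPENING]. ROWS is JSON, a list of rows, each an object of numbers: "x", "y", "z": the shift along the tool's x, y, z in cm; "turn": the turn about the tool's z in rad. In form: [{"x": .., "y": .., "z": .., "turn": ..}, ...]. A call has 1 to 5 rows; each row shifts and turns the commanded pose from where the row before left it, along the tool's axes as they then stand; what a row does not reach is not made up. A row lasts 1/10 s, in which the tool goes at most 50 mm and 8.59 degrees, less where a joint would pass 70% of its speed; a pose out of reach is approached as far as the arm can. A call with a gripper value outside its range is refused whole. OPENING is the opening in per cent of the stroke, from 0 (shut) to 100 (fully open), set as the call begins (- or left out, the last holds). The fingers move at their own pace and stop on an object; the grip force is fixed at half the most. Time passes only in rows, so rows that do not move let the fingers close. It gives the time, the measured TCP pose, the force, the opening and the grip force at its end, in the units of the state.
- manip.state(): the state, without advancing time (a new reading comes with each control period).
- manip.grab_frame(name): name is "side" or "top"; returns (picture, depth): 400x640x3 uint8, red, green, blue; 400x640 float32, m along the optical axis (not along the pixel's ray), 0 where there is no reading.
- manip.camera_model(name): a dict with "mtx" (3x3 intrinsics, pixels), "world_to_cam" (4x4, takes a point from world to camera coordinates). Camera axes: x right, y down, z forward; pixel columns grow to the right and rows downward; lengths in m; the calibration is good to about 2 mm. A picture is of the moment at which its call begins. camera_model takes no time and is no camera call.
- manip.job_done(): hands the job in; it is judged then, once.
The state is a dict: "time": time; "joint_pos": joint angles; "joint_vel": joint speeds; "joint_efforts": joint torques, N m; "tool_pos": TCP position; "tool_rot": TCP orientation; "contact_force": force on the tool from outside, world axes, zero at the start; "ft_torque": the same for the moment, N m; "gripper_width": opening from 0.0 (shut) to 1.0 (fully open); "grasp_force": force on a finger pad.
Only numpy, scipy, OpenCV 4.12 (cv2) and the standard library are available. Lean on these libraries where they do the work, as an engineer would, in place of code of your own. Each camera call takes 0.05 s, during which the arm holds its last target. There are 200 camera calls.

## Task

Three oak rail blocks look alike but only one is bored to size: take the green-handled plug gauge from its stand and try it in their holes, without forcing it, until you find the block that it drops right to the bottom of. Leave that block standing where it is with the gauge fully home in its hole, and put the other two blocks upright in the red tray, leaving everything else on the worktop alone.

Things in the scene. Friction and masses are not known exactly. Their poses are not given: they have to be found in the camera images.
- gauge_grip (a point): Plug gauge (loose, 120 g) standing pin-down in its stand. This point: centre of its green square handle (20 x 20 mm, 46 mm high), on its axis; z up, x and y square to the flats. Below the handle a steel flange (28 mm wide, 4 mm thick), then a round steel pin 16 mm in diameter, 40 mm long, its last 3 mm tapering to 14 mm. The pin's end is 67 mm below this point.
- gauge_tip (a point): Centre of the flat end of the gauge's pin, 67 mm below the handle's centre; z up along the gauge.
- stand: Fixed dark wooden stand, 80 x 80 x 34 mm, origin at the centre of its underside. A round hole of 20 mm diameter, 30 mm deep, in the middle of its top holds the gauge; the pin's end rests 4 mm above the worktop there. Lift the gauge straight up by more than 32 mm to clear it.
- tray: Fixed red open tray for rejects, 170 mm (its x) x 240 mm (its y) outside, walls 28 mm high and 5 mm thick, floor 5 mm thick; origin at the centre of its underside. Room for two blocks side by side along its y.
- table: The kitchen worktop, fixed, top surface at z = 0. It bears what presses on a block: a block must not be pressed onto it with more than 40 N.
- block_1_center (a point): Loose oak rail block, 44 x 44 mm, 36 mm high, about 220 g, free on the worktop. This point: its centre, 18 mm above its underside, z up, x and y square to its sides. Hole in the middle of the top: a mouth 19 mm wide and 10 mm deep that takes the gauge in every block, below it a hidden metal bush with a little sideways play, then a floor 4 mm above the underside. Identical to look at with the other two blocks.
- block_2_center (a point): Loose oak rail block, 44 x 44 mm, 36 mm high, about 220 g, free on the worktop. This point: its centre, 18 mm above its underside, z up, x and y square to its sides. Hole in the middle of the top: as in the first block. In exactly one of the three blocks, any of them, the bush is about 17.5 mm wide and the gauge slides easily to the floor, 32 mm below the block's top.
- block_3_center (a point): Loose oak rail block, 44 x 44 mm, 36 mm high, about 220 g, free on the worktop. This point: its centre, 18 mm above its underside, z up, x and y square to its sides. Hole in the middle of the top: as in the first block. In two of the three blocks, any of them, the bush is too narrow and the gauge stops on it about 11 mm below the block's top.
- mug: A blue mug, 76 mm across and 85 mm high, origin at the centre of its underside. A bystander: leave it where it is.
- jar: An amber jar, 60 mm across and 90 mm high, origin at the centre of its underside. A bystander: leave it where it is.
- soap: A clear bottle, 60 mm across and 120 mm high, origin at the centre of its underside. A bystander: leave it where it is.
- screwdriver: A screwdriver lying on the worktop, along its x. A bystander: leave it where it is.
- rod_end: An offcut of wooden rod, 18 mm thick and 120 mm long, lying along its x. A bystander: leave it where it is.
- spice: A small spice jar with a red cap, 44 mm across and 80 mm high, origin at the centre of its underside. A bystander: leave it where it is.
Things that resemble listed ones, but are neither listed nor needed, are in the scene too. Several things look just like the part that bears gauge_grip: the one meant starts nearest to the robot's base.

How it is judged:
By the outcome, as a careful person would: the job done as asked, in the order asked, and still so for the second after the job is handed in, with the robot touching nothing.
It also fails if it takes over 72 s, if anything falls off the work surface, if the arm or the gripper's body presses on something with over 40 N, if the wrist force passes 120 N, or if a joint passes its speed limit or range.

## Working session

There is one attempt and no reset: what is moved stays moved. The work goes in short steps, Python scripts to look and compute and a shell command to move; the robot and the scene stay as the last step left them, time stands still between calls to the robot, and variables do not carry over. Pictures are saved under pics/ and viewed, at most 10 in all, crops included, and the job is handed in when it is done.

```bash
mkdir -p pics; python3 - <<'E'
from plant import manip
import cv2,numpy as np
for n in("top","side"):
    p,d=manip.grab_frame(n);np.savez("f_"+n,p=p,d=d);cv2.imwrite(f"pics/{n}0.png",p[:,:,::-1])
    m=manip.camera_model(n);print(n,np.round(m["mtx"],1).tolist(),np.round(m["world_to_cam"],3).tolist())
print(manip.grip_point_offset);print(manip.state())
E
```

```text
top [[402.9, 0.0, 316.9], [0.0, 402.9, 201.3], [0.0, 0.0, 1.0]] [[-0.004, -1.0, 0.006, 0.12], [-0.983, 0.003, -0.183, 0.58], [0.183, -0.006, -0.983, 0.982], [0.0, 0.0, 0.0, 1.0]]
side [[512.0, 0.0, 323.9], [0.0, 512.0, 197.8], [0.0, 0.0, 1.0]] [[-0.998, -0.065, 0.002, 0.58], [-0.049, 0.738, -0.673, 0.014], [0.042, -0.671, -0.74, 1.37], [0.0, 0.0, 0.0, 1.0]]
0.0187
{'time': 0.1, 'joint_pos': array([-1.41499917e+00,  5.33136479e-02,  1.61411277e+00,  7.44441430e-06,
        1.47602753e+00, -1.18977703e-01]), 'joint_vel': array([-0.00040068, -0.00158542, -0.00252659, -0.0014006 , -0.0019741 ,
        0.00141307]), 'joint_efforts': array([ 5.60978351e-04, -3.94901991e+01, -3.71362925e+01, -8.63477089e-05,
        3.93830225e-03, -1.42764819e-05]), 'tool_pos': array([ 0.16951096, -0.60100021,  0.23019807]), 'tool_rot': array([-9.30559434e-04,  9.90576802e-01,  1.36955223e-01, -1.34274794e-05]), 'contact_force': array([-0.05098254,  0.06173919, -0.09698649]), 'ft_torque': array([0.044957  , 0.00973207, 0.04159651]), 'grasp_force': 0.0, 'gripper_width': 0.9970769309036431}
```

View pics/top0.png

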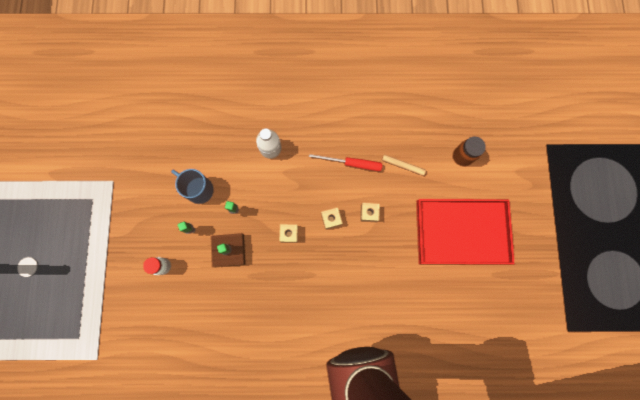

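View pics/side0.png

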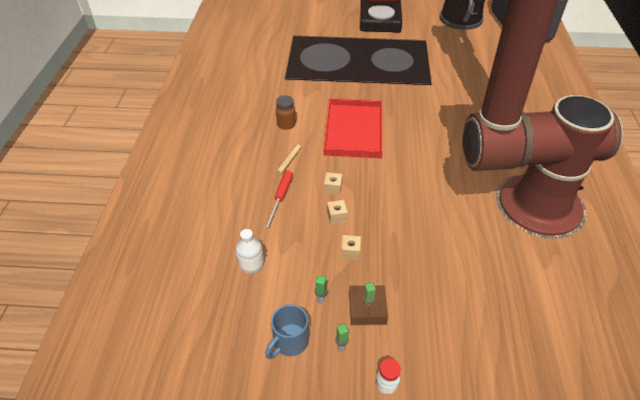

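```bash
cat > h.py <<'E'
from plant import manip
import cv2,numpy as np
from scipy import ndimage as ni
def cloud(n,d):
    m=manip.camera_model(n);K=m["mtx"];v,u=np.indices(d.shape)
    c=np.stack([(u-K[0,2])/K[0,0]*d,(v-K[1,2])/K[1,1]*d,d],-1)
    T=np.linalg.inv(m["world_to_cam"]);return c@T[:3,:3].T+T[:3,3]
def ray(n,uv,z):
    m=manip.camera_model(n);uv=np.asarray(uv,float).reshape(-1,1,2)
    r=cv2.undistortPoints(uv,np.array(m["mtx"]),None).reshape(-1,2);r=np.c_[r,np.ones(len(r))]
    T=np.linalg.inv(m["world_to_cam"]);r=r@T[:3,:3].T;o=T[:3,3]
    return (o+r*((z-o[2])/r[:,2])[:,None])[:,:2]
def hsv(p): return cv2.cvtColor(p,cv2.COLOR_RGB2HSV).astype(int)
def comps(mask,mn=12):
    l,k=ni.label(mask,np.ones((3,3)));return [l==i for i in range(1,k+1) if (l==i).sum()>=mn]
E
cat > m.py <<'E'
from h import *
for n in("top","side"):
    f=np.load(f"f_{n}.npz");p,d=f["p"],f["d"];H=hsv(p);C=cloud(n,d);W=C[...,2]
    ws=(C[...,0]>.2)&(C[...,0]<.9)&(abs(C[...,1])<.75)
    print(n,"greens")
    for c in comps((H[...,0]>45)&(H[...,0]<75)&(H[...,1]>150)&ws):
        v,u=np.nonzero(c);P=C[c];t=P[:,2]>P[:,2].max()-.006
        q=np.c_[u,v][t];print(q.mean(0).round(1),P[:,2].max().round(3),ray(n,q,np.median(P[t,2])).mean(0).round(4),t.sum())
    print("z 30-42 blobs")
    for c in comps((W>.031)&(W<.041)&ws,30):
        v,u=np.nonzero(c);q=ray(n,np.c_[u,v],np.median(W[c]));c_,s,a=cv2.minAreaRect((q*1000).astype(np.float32))
        print(len(u),(int(u.mean()),int(v.mean())),np.median(W[c]).round(4),np.round(c_,1),np.round(s,1),round(a,1),p[c].mean(0).astype(int))
    print("red z>.02")
    for c in comps(((H[...,0]<6)|(H[...,0]>174))&(H[...,1]>180)&(W>.0245)&(W<.04)&ws,40):
        P=C[c];c_,s,a=cv2.minAreaRect((P[:,:2]*1000).astype(np.float32));print(np.round(c_,1),np.round(s,1),round(a,1),P[:,2].max())
f=np.load("f_top.npz")["p"];g=np.load("f_side.npz")["p"]
a=cv2.resize(f[190:290,160:260],(400,400),interpolation=2);b=cv2.resize(g[260:360,290:390],(400,400),interpolation=2)
cv2.imwrite("pics/crop1.png",np.hstack([a,b])[:,:,::-1])
E
python3 m.py
```

```text
top greens
z 30-42 blobs
39 (460, 157) 0.0349 [ 702.5 -270.2] [56.  21.9] 41.7 [92 47 22]
31 (202, 196) 0.0364 [597.1 417.5] [15. 59.] 37.3 [65 56 56]
251 (369, 211) 0.0364 [556.  -19.3] [44.2 44.7] 88.2 [234 204 140]
251 (330, 217) 0.0363 [540.6  81.4] [44.  44.2] 15.0 [237 208 143]
254 (287, 233) 0.0361 [502.  193.3] [43.9 43.9] 89.8 [235 209 143]
828 (226, 250) 0.0345 [458.9 349. ] [80.2 80.4] 3.8 [116  68  41]
33 (164, 266) 0.0361 [417.3 505.8] [16.3 40.3] 83.0 [139 125 110]
red z>.02
[688.9  -7.1] [87.5 17.6] 82.5 0.032262182974306164
[ 506.4 -267.9] [241.5 167.9] 89.8 0.03374018887310637
side greens
z 30-42 blobs
58 (285, 118) 0.0354 [ 716.9 -265.4] [55.3 33.4] 3.8 [117  70  39]
183 (332, 178) 0.0348 [559.2 -19.8] [49.5 44. ] 86.9 [234 199 145]
216 (336, 207) 0.035 [543.3  81.9] [44.8 49.4] 15.6 [232 198 144]
249 (350, 242) 0.0351 [505.2 193.5] [43.3 48.5] 1.1 [235 201 147]
67 (251, 262) 0.036 [736.  263.6] [59.3 28.8] 17.9 [201 192 178]
856 (367, 302) 0.0335 [461.8 349.2] [80.5 80.7] 3.8 [125  86  59]
73 (288, 319) 0.0357 [628.3 411. ] [61.6 24.4] 8.1 [ 82  97 112]
58 (288, 346) 0.0361 [624.5 468.9] [13.7 52.4] 88.7 [ 89 101 116]
58 (385, 384) 0.0363 [424.1 534.1] [20.1 43.7] 80.4 [203 201 193]
red z>.02
[ 430.3 -237.2] [179.7  11.4] 88.8 0.03216941552284602
```

View pics/crop1.png

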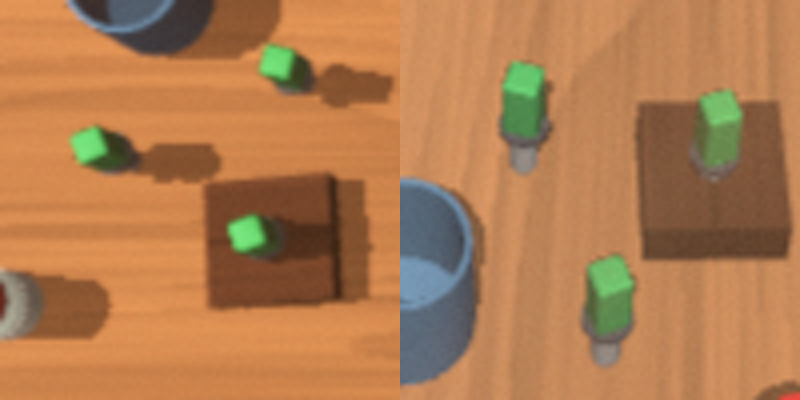

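```bash
python3 - <<'E'
from h import *
for n in("top","side"):
    f=np.load(f"f_{n}.npz");p,d=f["p"],f["d"];H=hsv(p);C=cloud(n,d)
    g=(H[...,0]>45)&(H[...,0]<80)&(H[...,1]>120)&(H[...,2]>90)
    for c in comps(g):
        v,u=np.nonzero(c);P=C[c];zm=P[:,2].max();t=P[:,2]>zm-.007;q=np.c_[u,v][t]
        r=ray(n,q,np.median(P[t,2]))
        c_,s,a=cv2.minAreaRect((r*1000).astype(np.float32))
        print(n,q.mean(0).round(1),zm.round(3),t.sum(),r.mean(0).round(4),np.round(c_,1),np.round(s,1),round(a,1))
    if n=="side" :print(p[293,370],H[293,370])
    else: print(p[247,222],H[247,222])
# finer angle: upsampled top-face by brightness, top view
p=np.load("f_top.npz")["p"];a=cv2.resize(p[235:265,205:240],None,fx=8,fy=8,interpolation=cv2.INTER_CUBIC);H=hsv(a)
m=((H[...,0]>45)&(H[...,0]<80)&(H[...,1]>100)&(a[...,1]>165)).astype(np.uint8)
k=max(cv2.findContours(m,0,1)[0],key=cv2.contourArea).reshape(-1,2)
r=ray("top",(k+.5)/8-.5+[205,235],.094)*1000
c_,s,an=cv2.minAreaRect(r.astype(np.float32));print(np.round(c_,1),np.round(s,1),an)
E
```

```text
top [229.2 205.3] 0.093 54 [0.5642 0.3343] [564.4 334.8] [18.1 18.5] 78.0
top [182.5 225.8] 0.094 41 [0.5137 0.4464] [513.4 446.1] [19.5 15.4] 11.3
top [221.4 247.9] 0.099 49 [0.4592 0.3483] [458.8 349.3] [18.5 18. ] 20.4
[112 223 119] [ 62 127 223]
side [320.6 279.8] 0.094 38 [0.5662 0.3384] [566.6 338.2] [14.3 15.2] 80.6
[105 139  80] [ 47 108 139]
[458.9 349.5] [17.9 17.8] 21.192020416259766
```

Three green-handled gauges are visible. In the top view they are at (223,249) in the dark stand, (231,207) and (184,228) standing on the bare worktop. The crop confirms that the one at (223,249) is in the stand and nearest the base, so that is the one meant. The blocks are at top-view pixels (369,211), (330,217) and (287,233), and the tray is at (465,232).

```bash
cat > to.py <<'E'
import sys
from h import *
from scipy.spatial.transform import Rotation as R
s=manip.state();R_=R.from_quat(np.roll(s["tool_rot"],-1)).as_matrix()
h=np.degrees(np.arctan2(R_[1,0],R_[0,0]))
print("t",round(s["time"],2),"pos",s["tool_pos"].round(4),"head",round(h,2),"F",s["contact_force"].round(1),"w",round(s["gripper_width"],3),"g",round(s["grasp_force"],1))
if len(sys.argv)>3:
    d=R_.T@(np.array([float(a) for a in sys.argv[1:4]])-s["tool_pos"]);print("shift cm",(d*100).round(2),"len",(np.linalg.norm(d)*100).round(1))
    if len(sys.argv)>4: print("turn",round(-np.radians(float(sys.argv[4])-h),3))
E
python3 -m crank '[{"x":3.62,"y":-3.31},{"x":3.62,"y":-3.31},{"x":3.62,"y":-3.31},{"x":3.62,"y":-3.31},{"x":3.62,"y":-3.31}]' 70
python3 -m crank '[{"x":3.62,"y":-3.31},{"x":3.62,"y":-3.31},{"x":3.62,"y":-3.31},{"x":3.62,"y":-3.31},{"x":3.62,"y":-3.31}]'
python3 -m crank '[{"x":3.62,"y":-3.31},{"x":3.62,"y":-3.31,"turn":-0.084}]'
python3 to.py 0.4595 0.349 0.2 20.5
```

```text
t 0.1 pos [ 0.1695 -0.601   0.2302] head 15.74 F [-0.1  0.1 -0.1] w 0.997 g 0.0
shift cm [ 53.69 -83.56   3.19] len 99.4
turn -0.083schema error: expected keys x, y, z, turn
schema error: expected keys x, y, z, turn
schema error: expected keys x, y, z, turn
```

All four keys are required.

```bash
python3 -m crank '[{"x":3.62,"y":-3.31,"z":0,"turn":0},{"x":3.62,"y":-3.31,"z":0,"turn":0},{"x":3.62,"y":-3.31,"z":0,"turn":0},{"x":3.62,"y":-3.31,"z":0,"turn":0},{"x":3.62,"y":-3.31,"z":0,"turn":0}]' 70
python3 -m crank '[{"x":3.62,"y":-3.31,"z":0,"turn":0},{"x":3.62,"y":-3.31,"z":0,"turn":0},{"x":3.62,"y":-3.31,"z":0,"turn":0},{"x":3.62,"y":-3.31,"z":0,"turn":0},{"x":3.62,"y":-3.31,"z":0,"turn":0}]'
python3 -m crank '[{"x":3.62,"y":-3.31,"z":0,"turn":0},{"x":3.62,"y":-3.31,"z":0,"turn":-0.084}]'
python3 to.py 0.4595 0.349 0.2 20.5
```

```text
time: 0.6
tool_pos: [0.2994, -0.3912, 0.2307]
tool_rot: [-0.0, 0.991, 0.137, -0.0]
contact_force: [0.7, 0.2, -0.2]
gripper_width: 0.699
grasp_force: 0.0
time: 1.1
tool_pos: [0.4286, -0.1827, 0.231]
tool_rot: [0.0, 0.991, 0.137, 0.0]
contact_force: [0.9, -0.7, 0.3]
gripper_width: 0.7
grasp_force: 0.0
time: 1.3
tool_pos: [0.4804, -0.0993, 0.231]
tool_rot: [0.0, 0.984, 0.18, -0.0]
contact_force: [1.3, -0.3, -0.2]
gripper_width: 0.699
grasp_force: 0.0
t 1.3 pos [ 0.4804 -0.0993  0.231 ] head 20.68 F [ 1.3 -0.3 -0.2] w 0.699 g 0.0
shift cm [ 13.88 -42.68   3.1 ] len 45.0
turn 0.003
```

```bash
python3 -m crank '[{"x":1.39,"y":-4.27,"z":0.3,"turn":0},{"x":1.39,"y":-4.27,"z":0.3,"turn":0},{"x":1.39,"y":-4.27,"z":0.3,"turn":0},{"x":1.39,"y":-4.27,"z":0.3,"turn":0},{"x":1.39,"y":-4.27,"z":0.3,"turn":0}]' >/dev/null
python3 -m crank '[{"x":1.39,"y":-4.27,"z":0.3,"turn":0},{"x":1.39,"y":-4.27,"z":0.3,"turn":0},{"x":1.39,"y":-4.27,"z":0.3,"turn":0},{"x":1.39,"y":-4.27,"z":0.3,"turn":0},{"x":1.37,"y":-4.25,"z":0.3,"turn":0}]' 
python3 -m crank '[{"x":0,"y":0,"z":2,"turn":0},{"x":0,"y":0,"z":2,"turn":0},{"x":0,"y":0,"z":2,"turn":0},{"x":0,"y":0,"z":2,"turn":0}]' 
python3 - <<'E'
from h import *
o=[]
for n,(x,y) in dict(top=(150,180),side=(300,230)).items():
    p,d=manip.grab_frame(n);o.append(cv2.resize(p[y:y+110,x:x+130],(400,338),interpolation=2))
cv2.imwrite("pics/g1.png",np.hstack(o)[:,:,::-1])
E
python3 to.py 0.4595 0.349 0.056 20.5
```

```text
time: 2.3
tool_pos: [0.4593, 0.3488, 0.2007]
tool_rot: [0.0, 0.984, 0.179, -0.0]
contact_force: [0.5, 0.3, 1.2]
gripper_width: 0.702
grasp_force: 0.0
time: 2.7
tool_pos: [0.4595, 0.347, 0.1199]
tool_rot: [0.0, 0.984, 0.179, -0.0]
contact_force: [-0.4, -0.4, -0.2]
gripper_width: 0.697
grasp_force: 0.0
t 2.8 pos [0.4575 0.3457 0.1171] head 20.57 F [-0.4 -0.3 -0.7] w 0.698 g 0.0
shift cm [ 0.35 -0.25  6.11] len 6.1
turn 0.001
```

View pics/g1.png

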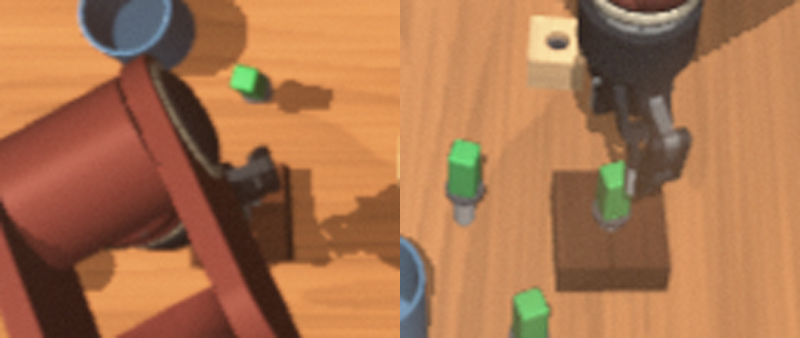

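```bash
python3 -m crank '[{"x":0,"y":0,"z":0,"turn":0},{"x":0,"y":0,"z":0,"turn":0},{"x":0,"y":0,"z":0,"turn":0}]' 
python3 - <<'E'
from h import *
m=manip.camera_model("side");T=m["world_to_cam"];K=m["mtx"]
def pr(P):
    c=T[:3,:3]@np.array(P)+T[:3,3];q=K@c;return (q[:2]/q[2]).round(1)
s=manip.state();t=s["tool_pos"];a=np.array([np.sin(.359),-np.cos(.359),0])
print("tcp",pr(t),"fingers",pr(t+a*.03+[0,0,.01]),pr(t-a*.03+[0,0,.01]),"gauge top",pr([.4595,.349,.094]))
p,d=manip.grab_frame("side");C=cloud("side",d);H=hsv(p)
g=(H[...,0]>40)&(H[...,0]<80)&(H[...,1]>100)&(H[...,2]>70)
for c in comps(g,10):
    v,u=np.nonzero(c);print(u.min(),u.max(),v.min(),v.max(),C[c].mean(0).round(3),C[c][:,2].max().round(3))
o=cv2.resize(p[230:330,310:430],(720,600),interpolation=2);cv2.imwrite("pics/g2.png",o[:,:,::-1])
E
python3 to.py 0.4595 0.349 0.056 20.5
```

```text
time: 3.1
tool_pos: [0.4608, 0.3474, 0.1229]
tool_rot: [-0.0, 0.984, 0.178, 0.001]
contact_force: [0.5, 0.4, 0.2]
gripper_width: 0.696
grasp_force: 0.0
tcp [370.8 277.4] fingers [366.1 263.2] [376.3 286.6] gauge top [370.5 285.6]
316 325 276 293 [0.566 0.344 0.082] 1.022
365 374 283 300 [0.462 0.361 0.088] 1.022
337 347 324 342 [0.515 0.454 0.079] 0.094
t 3.15 pos [0.4608 0.3474 0.1228] head 20.55 F [ 1.   0.1 -0.3] w 0.697 g 0.0
shift cm [-0.08 -0.19  6.68] len 6.7
turn 0.001
```

View pics/g2.png

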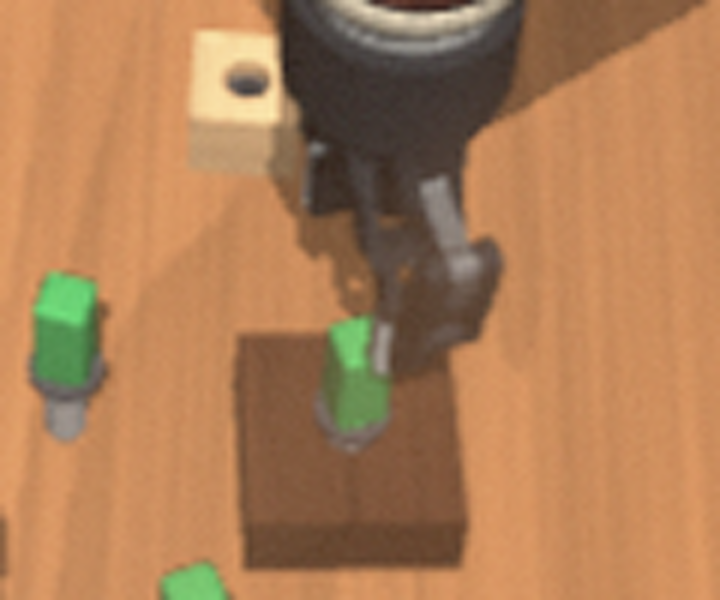

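```bash
python3 -m crank '[{"x":0.05,"y":0,"z":1.5,"turn":0},{"x":0,"y":0,"z":1.5,"turn":0},{"x":0,"y":0,"z":1.5,"turn":0},{"x":0,"y":0,"z":1.5,"turn":0},{"x":0,"y":0,"z":0.5,"turn":0}]' |grep -E "pos|force"
python3 -m crank '[{"x":0,"y":0,"z":0,"turn":0},{"x":0,"y":0,"z":0,"turn":0},{"x":0,"y":0,"z":0,"turn":0},{"x":0,"y":0,"z":0,"turn":0},{"x":0,"y":0,"z":0,"turn":0}]' 10
python3 -m crank '[{"x":0,"y":0,"z":0,"turn":0},{"x":0,"y":0,"z":0,"turn":0}]' 
```

```text
tool_pos: [0.4587, 0.3461, 0.0528]
contact_force: [0.4, -0.2, -0.9]
grasp_force: 0.0
time: 4.15
tool_pos: [0.4611, 0.3475, 0.0572]
tool_rot: [-0.0, 0.984, 0.178, 0.001]
contact_force: [0.3, 0.3, 0.8]
gripper_width: 0.23
grasp_force: 58.6
time: 4.35
tool_pos: [0.4611, 0.3475, 0.0572]
tool_rot: [-0.0, 0.984, 0.178, 0.001]
contact_force: [1.1, -0.3, 3.1]
gripper_width: 0.224
grasp_force: 58.8
```

```bash
python3 -m crank '[{"x":0,"y":0,"z":-1,"turn":0},{"x":0,"y":0,"z":-1.5,"turn":0},{"x":0,"y":0,"z":-1.5,"turn":0},{"x":0,"y":0,"z":-1.5,"turn":0},{"x":0,"y":0,"z":-1.5,"turn":0}]' |grep -E "pos|force"
python3 -m crank '[{"x":0,"y":0,"z":0,"turn":0},{"x":0,"y":0,"z":0,"turn":0}]' |grep -E "pos|force"
python3 to.py .5043 .1918 .120
```

```text
tool_pos: [0.4606, 0.3472, 0.1282]
contact_force: [-0.5, -0.3, -0.9]
grasp_force: 58.7
tool_pos: [0.4607, 0.3473, 0.127]
contact_force: [0.2, -0.2, -1.9]
grasp_force: 58.8
t 5.05 pos [0.4607 0.3473 0.127 ] head 20.56 F [ 0.2 -0.2 -1.9] w 0.227 g 58.8
shift cm [-1.37 16.09  0.69] len 16.2
```

```bash
python3 -m crank '[{"x":-0.34,"y":4.02,"z":0,"turn":0},{"x":-0.34,"y":4.02,"z":0,"turn":0},{"x":-0.34,"y":4.02,"z":0,"turn":0},{"x":-0.34,"y":4.02,"z":0.7,"turn":0},{"x":0,"y":0,"z":0,"turn":0}]' |grep -E "pos|force"
python3 -m crank '[{"x":0,"y":0,"z":0,"turn":0},{"x":0,"y":0,"z":0,"turn":0}]' |grep -E "pos|force"
python3 - <<'E'
from h import *
p,d=manip.grab_frame("side");C=cloud("side",d)
o=cv2.resize(p[180:280,300:420],(720,600),interpolation=2);cv2.imwrite("pics/g3.png",o[:,:,::-1])
E
python3 to.py .5043 .1918 .095
```

```text
tool_pos: [0.5038, 0.1879, 0.1172]
contact_force: [-1.2, 0.3, -1.3]
grasp_force: 59.4
tool_pos: [0.5037, 0.1925, 0.1188]
contact_force: [0.5, 0.1, -1.5]
grasp_force: 59.4
t 5.8 pos [0.5037 0.1928 0.119 ] head 20.63 F [ 0.3 -0.1 -1.3] w 0.226 g 59.4
shift cm [0.02 0.11 2.4 ] len 2.4
```

View pics/g3.png

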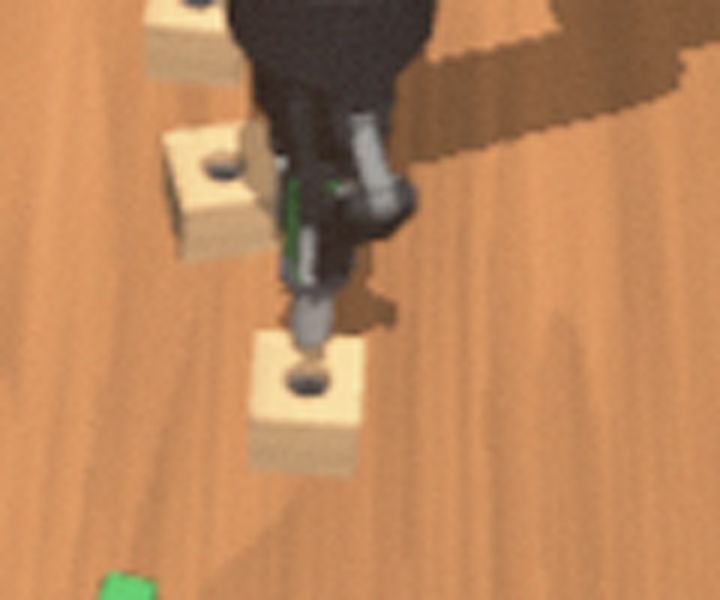

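The pin end at crop (312,350) is directly above the hole at (308,380). Descending gently.

```bash
python3 -m crank '[{"x":0,"y":0.1,"z":1,"turn":0},{"x":0,"y":0,"z":1,"turn":0},{"x":0,"y":0,"z":0.8,"turn":0},{"x":0,"y":0,"z":0.5,"turn":0},{"x":0,"y":0,"z":0,"turn":0}]' |grep -E "pos|force"
python3 -m crank '[{"x":0,"y":0,"z":0.3,"turn":0},{"x":0,"y":0,"z":0,"turn":0}]' |grep -E "pos|force"
python3 -m crank '[{"x":0,"y":0,"z":0.3,"turn":0},{"x":0,"y":0,"z":0,"turn":0}]' |grep -E "pos|force"
```

```text
tool_pos: [0.5035, 0.1908, 0.0847]
contact_force: [0.1, 0.9, -1.5]
grasp_force: 59.4
tool_pos: [0.5046, 0.1909, 0.0833]
contact_force: [0.6, -0.4, -0.7]
grasp_force: 59.4
tool_pos: [0.5045, 0.1908, 0.0801]
contact_force: [-0.3, 1.5, -1.4]
grasp_force: 59.4
```

```bash
python3 -m crank '[{"x":0,"y":0,"z":0.15,"turn":0},{"x":0,"y":0,"z":0,"turn":0}]' |grep -E "pos|force"
python3 -m crank '[{"x":0,"y":0,"z":0.15,"turn":0},{"x":0,"y":0,"z":0,"turn":0}]' |grep -E "pos|force"
python3 -m crank '[{"x":0,"y":0,"z":0.15,"turn":0},{"x":0,"y":0,"z":0,"turn":0}]' |grep -E "pos|force"
```

```text
tool_pos: [0.5045, 0.1909, 0.0787]
contact_force: [-0.2, -0.1, -1.4]
grasp_force: 59.4
tool_pos: [0.5049, 0.191, 0.0781]
contact_force: [-2.0, -0.1, 3.7]
grasp_force: 60.0
tool_pos: [0.5053, 0.191, 0.078]
contact_force: [-4.2, -1.8, 10.7]
grasp_force: 61.2
```

```bash
python3 -m crank '[{"x":-0.1,"y":-0.05,"z":0,"turn":0},{"x":0,"y":0,"z":0,"turn":0}]' |grep -E "pos|force"
python3 -m crank '[{"x":-0.05,"y":-0.05,"z":0.05,"turn":0},{"x":0,"y":0,"z":0,"turn":0}]' |grep -E "pos|force"
python3 -m crank '[{"x":0.0,"y":0.1,"z":0.0,"turn":0},{"x":0,"y":0,"z":0,"turn":0}]' |grep -E "pos|force"
```

```text
tool_pos: [0.5048, 0.1911, 0.078]
contact_force: [-2.5, -0.9, 7.5]
grasp_force: 60.8
tool_pos: [0.5047, 0.1912, 0.078]
contact_force: [-1.8, -1.5, 9.6]
grasp_force: 61.1
tool_pos: [0.5048, 0.1909, 0.078]
contact_force: [-2.6, -0.1, 9.6]
grasp_force: 60.8
```

The gauge stops 11 mm down whatever the sideways correction, so this block is a reject. Next is the middle block.

```bash
python3 -m crank '[{"x":0,"y":0,"z":-0.5,"turn":0},{"x":0,"y":0,"z":-1,"turn":0},{"x":0,"y":0,"z":-1.2,"turn":0},{"x":0,"y":0,"z":-1.3,"turn":0},{"x":0,"y":0,"z":0,"turn":0}]' |grep -E "pos|force"
python3 -m crank '[{"x":0,"y":0,"z":0,"turn":0}]' |grep -E "pos|force"
python3 to.py .5427 .0800 .120
```

```text
tool_pos: [0.5049, 0.1908, 0.1184]
contact_force: [-0.5, 0.7, -0.9]
grasp_force: 59.5
tool_pos: [0.5035, 0.1905, 0.116]
contact_force: [0.6, 0.9, -2.3]
grasp_force: 59.5
t 8.5 pos [0.5035 0.1905 0.116 ] head 20.56 F [ 0.6  0.9 -2.3] w 0.227 g 59.5
shift cm [-0.21 11.72 -0.39] len 11.7
```

```bash
python3 -m crank '[{"x":-0.05,"y":3.9,"z":0,"turn":0},{"x":-0.08,"y":3.9,"z":0,"turn":0},{"x":-0.08,"y":3.9,"z":0,"turn":0},{"x":0,"y":0,"z":0,"turn":0},{"x":0,"y":0,"z":0,"turn":0}]' |grep -E "pos|force"
python3 -m crank '[{"x":0,"y":0,"z":0,"turn":0},{"x":0,"y":0,"z":0,"turn":0}]' |grep -E "pos|force"
python3 - <<'E'
from h import *
p,d=manip.grab_frame("side");C=cloud("side",d);W=C[...,2]
for c in comps((W>.031)&(W<.041)&(C[...,0]>.4)&(C[...,0]<.6)&(abs(C[...,1]-.15)<.25),60):
    v,u=np.nonzero(c);q=ray("side",np.c_[u,v],.036);c_,s,a=cv2.minAreaRect((q*1000).astype(np.float32));print(np.round(c_,1),np.round(s,1),round(a,1))
E
python3 to.py .5427 .0800 .085
```

```text
tool_pos: [0.5419, 0.0796, 0.1145]
contact_force: [-0.2, 0.1, -1.9]
grasp_force: 59.8
tool_pos: [0.5417, 0.0811, 0.1149]
contact_force: [-0.4, -0.2, -1.5]
grasp_force: 59.8
[573.5 -19.1] [20.8 50. ] 10.6
[543.4  82.6] [44.5 48. ] 14.1
[505.2 194.2] [43.2 48.3] 1.1
[462.  351.9] [80.2 82.9] 3.8
t 9.25 pos [0.5418 0.0811 0.1151] head 20.65 F [ 0.1 -0.1 -2.2] w 0.228 g 59.8
shift cm [0.05 0.14 3.01] len 3.0
```

```bash
python3 -m crank '[{"x":0.05,"y":0.1,"z":1,"turn":0},{"x":0,"y":0,"z":1,"turn":0},{"x":0,"y":0,"z":0.6,"turn":0},{"x":0,"y":0,"z":0.3,"turn":0},{"x":0,"y":0,"z":0,"turn":0}]' |grep -E "pos|force"
python3 -m crank '[{"x":0,"y":0,"z":0.3,"turn":0},{"x":0,"y":0,"z":0,"turn":0}]' |grep -E "pos|force"
python3 -m crank '[{"x":0,"y":0,"z":0.3,"turn":0},{"x":0,"y":0,"z":0,"turn":0}]' |grep -E "pos|force"
python3 -m crank '[{"x":0,"y":0,"z":0.15,"turn":0},{"x":0,"y":0,"z":0,"turn":0}]' |grep -E "pos|force"
python3 -m crank '[{"x":0,"y":0,"z":0.15,"turn":0},{"x":0,"y":0,"z":0,"turn":0}]' |grep -E "pos|force"
```

```text
tool_pos: [0.5425, 0.0794, 0.0853]
contact_force: [-0.4, -0.7, -1.8]
grasp_force: 59.8
tool_pos: [0.5431, 0.0793, 0.0832]
contact_force: [-0.2, 0.4, -0.8]
grasp_force: 59.8
tool_pos: [0.5429, 0.0793, 0.0801]
contact_force: [0.0, 0.9, -1.2]
grasp_force: 59.8
tool_pos: [0.543, 0.0793, 0.0787]
contact_force: [0.3, 0.4, -1.1]
grasp_force: 59.8
tool_pos: [0.5434, 0.0794, 0.0781]
contact_force: [-0.4, 0.4, 3.6]
grasp_force: 60.4
```

```bash
python3 -m crank '[{"x":0,"y":0,"z":0.15,"turn":0},{"x":0,"y":0,"z":0,"turn":0}]' |grep -E "pos|force"
python3 -m crank '[{"x":-0.1,"y":0,"z":0.05,"turn":0},{"x":0,"y":0,"z":0,"turn":0}]' |grep -E "pos|force"
python3 -m crank '[{"x":0.1,"y":-0.1,"z":0,"turn":0},{"x":0,"y":0.1,"z":0,"turn":0}]' |grep -E "pos|force"
```

```text
tool_pos: [0.5438, 0.0794, 0.078]
contact_force: [-4.0, 0.3, 9.2]
grasp_force: 61.5
tool_pos: [0.5435, 0.0793, 0.078]
contact_force: [-4.5, 0.2, 10.5]
grasp_force: 61.4
tool_pos: [0.5439, 0.0793, 0.078]
contact_force: [-6.4, -0.1, 13.4]
grasp_force: 61.5
```

This block also stops at 11 mm. On to the third.

```bash
python3 -m crank '[{"x":0,"y":0,"z":-0.5,"turn":0},{"x":0,"y":0,"z":-1,"turn":0},{"x":0,"y":0,"z":-1.2,"turn":0},{"x":0,"y":0,"z":-1.3,"turn":0},{"x":0,"y":0,"z":0,"turn":0}]' |grep -E "pos|force"
python3 -m crank '[{"x":0,"y":0,"z":0,"turn":0},{"x":0,"y":0,"z":0,"turn":0}]' |grep -E "pos|force"
python3 to.py .5583 -.0210 .117
```

```text
tool_pos: [0.545, 0.0794, 0.1184]
contact_force: [-0.0, -0.5, -1.3]
grasp_force: 59.7
tool_pos: [0.5427, 0.0793, 0.1148]
contact_force: [-0.1, -0.0, -1.6]
grasp_force: 59.7
t 11.85 pos [0.5427 0.0793 0.1148] head 20.55 F [-0.1 -0.  -1.6] w 0.228 g 59.7
shift cm [-2.06  9.94 -0.22] len 10.2
```

```bash
python3 -m crank '[{"x":-0.69,"y":3.3,"z":0,"turn":0},{"x":-0.69,"y":3.3,"z":0,"turn":0},{"x":-0.69,"y":3.35,"z":0,"turn":0},{"x":0,"y":0,"z":0,"turn":0},{"x":0,"y":0,"z":0,"turn":0}]' |grep -E "pos|force"
python3 -m crank '[{"x":0,"y":0,"z":0,"turn":0},{"x":0,"y":0,"z":0,"turn":0}]' |grep -E "pos|force"
python3 to.py .5583 -.0210 .085
```

```text
tool_pos: [0.5582, -0.0215, 0.1145]
contact_force: [-0.5, -0.7, -1.1]
grasp_force: 59.8
tool_pos: [0.5583, -0.0201, 0.1149]
contact_force: [0.5, -0.3, -1.6]
grasp_force: 59.8
t 12.55 pos [ 0.5583 -0.0201  0.1149] head 20.63 F [ 0.5 -0.3 -1.6] w 0.23 g 59.8
shift cm [-0.03  0.08  2.99] len 3.0
```

```bash
python3 -m crank '[{"x":0,"y":0.07,"z":1,"turn":0},{"x":0,"y":0,"z":1,"turn":0},{"x":0,"y":0,"z":0.6,"turn":0},{"x":0,"y":0,"z":0.3,"turn":0},{"x":0,"y":0,"z":0,"turn":0}]' |grep -E "pos|force"
python3 -m crank '[{"x":0,"y":0,"z":0.3,"turn":0},{"x":0,"y":0,"z":0,"turn":0}]' |grep -E "pos|force"
python3 -m crank '[{"x":0,"y":0,"z":0.3,"turn":0},{"x":0,"y":0,"z":0,"turn":0}]' |grep -E "pos|force"
python3 -m crank '[{"x":0,"y":0,"z":0.15,"turn":0},{"x":0,"y":0,"z":0,"turn":0}]' |grep -E "pos|force"
python3 -m crank '[{"x":0,"y":0,"z":0.15,"turn":0},{"x":0,"y":0,"z":0,"turn":0}]' |grep -E "pos|force"
python3 -m crank '[{"x":0,"y":0,"z":0.15,"turn":0},{"x":0,"y":0,"z":0,"turn":0}]' |grep -E "pos|force"
```

```text
tool_pos: [0.5583, -0.0216, 0.0853]
contact_force: [-0.7, -0.2, -1.4]
grasp_force: 59.8
tool_pos: [0.5589, -0.0218, 0.0833]
contact_force: [-0.3, 0.2, -1.2]
grasp_force: 59.8
tool_pos: [0.5588, -0.0218, 0.0801]
contact_force: [-0.1, -0.2, -2.1]
grasp_force: 59.8
tool_pos: [0.5588, -0.0217, 0.0786]
contact_force: [-0.2, -0.4, -1.0]
grasp_force: 59.8
tool_pos: [0.5587, -0.0217, 0.0771]
contact_force: [-0.1, -0.2, -2.7]
grasp_force: 59.8
tool_pos: [0.5587, -0.0217, 0.0756]
contact_force: [1.2, 0.3, -0.9]
grasp_force: 59.8
```

It passed the stop depth with no force, so this is the good block. Going to the bottom.

```bash
python3 -m crank '[{"x":0,"y":0,"z":0.4,"turn":0},{"x":0,"y":0,"z":0.3,"turn":0},{"x":0,"y":0,"z":0,"turn":0}]' |grep -E "pos|force"
python3 -m crank '[{"x":0,"y":0,"z":0.3,"turn":0},{"x":0,"y":0,"z":0.3,"turn":0},{"x":0,"y":0,"z":0,"turn":0}]' |grep -E "pos|force"
python3 -m crank '[{"x":0,"y":0,"z":0.3,"turn":0},{"x":0,"y":0,"z":0,"turn":0}]' |grep -E "pos|force"
python3 -m crank '[{"x":0,"y":0,"z":0.15,"turn":0},{"x":0,"y":0,"z":0,"turn":0}]' |grep -E "pos|force"
```

```text
tool_pos: [0.5583, -0.0217, 0.0679]
contact_force: [-0.1, -0.3, -1.0]
grasp_force: 59.8
tool_pos: [0.5585, -0.0217, 0.0621]
contact_force: [0.7, 0.1, -0.9]
grasp_force: 59.8
tool_pos: [0.5586, -0.0217, 0.0594]
contact_force: [-0.3, 0.4, -1.2]
grasp_force: 59.8
tool_pos: [0.5588, -0.0217, 0.0581]
contact_force: [-0.6, 0.4, -1.7]
grasp_force: 59.8
```

```bash
python3 -m crank '[{"x":0,"y":0,"z":0.1,"turn":0},{"x":0,"y":0,"z":0,"turn":0}]' |grep -E "pos|force"
python3 -m crank '[{"x":0,"y":0,"z":0.1,"turn":0},{"x":0,"y":0,"z":0,"turn":0}]' |grep -E "pos|force"
python3 -m crank '[{"x":0,"y":0,"z":0,"turn":0},{"x":0,"y":0,"z":0,"turn":0},{"x":0,"y":0,"z":0,"turn":0}]' 50 |grep -E "pos|force|width"
```

```text
tool_pos: [0.5589, -0.0218, 0.0573]
contact_force: [-0.1, -0.3, -0.3]
grasp_force: 59.8
tool_pos: [0.5591, -0.0218, 0.0572]
contact_force: [-2.7, 0.6, 4.1]
grasp_force: 60.5
tool_pos: [0.5589, -0.0218, 0.0562]
contact_force: [0.8, 0.0, 0.2]
gripper_width: 0.503
grasp_force: 0.0
```

The gauge is home: TCP height matches its height in the stand. Retreat and fetch the middle block.

```bash
python3 -m crank '[{"x":0,"y":0,"z":-1,"turn":0},{"x":0,"y":0,"z":-2.5,"turn":0},{"x":0,"y":0,"z":-3,"turn":0.1},{"x":0,"y":0,"z":-3,"turn":0},{"x":0,"y":0,"z":0,"turn":0}]' |grep -E "pos|force"
python3 -m crank '[{"x":0,"y":0,"z":0,"turn":0},{"x":0,"y":0,"z":0,"turn":0}]' 78 |grep -E "pos|force"
python3 to.py .5432 .0794 .110 14.8
python3 - <<'E'
from h import *
p,d=manip.grab_frame("side");C=cloud("side",d);W=C[...,2]
for c in comps((W>.031)&(W<.041)&(C[...,0]>.4)&(C[...,0]<.6)&(abs(C[...,1]-.1)<.2),60):
    v,u=np.nonzero(c);q=ray("side",np.c_[u,v],.036);c_,s,a=cv2.minAreaRect((q*1000).astype(np.float32));print(np.round(c_,1),np.round(s,1),round(a,1))
o=cv2.resize(p[120:270,270:450],(720,600),interpolation=2);cv2.imwrite("pics/g4.png",o[:,:,::-1])
E
```

```text
tool_pos: [0.5624, -0.0223, 0.1579]
contact_force: [0.1, -0.8, 1.1]
grasp_force: 0.0
tool_pos: [0.5581, -0.0216, 0.1503]
contact_force: [0.5, 0.3, -0.7]
grasp_force: 0.0
t 16.45 pos [ 0.5581 -0.0216  0.1503] head 14.83 F [ 0.5  0.3 -0.7] w 0.783 g 0.0
shift cm [  1.15 -10.14   4.03] len 11.0
turn 0.001
[559.5 -18.7] [49.3 44.1] 85.9
[543.8  82.4] [45.1 48.6] 14.3
[505.2 194. ] [43.2 48. ] 1.1
```

View pics/g4.png

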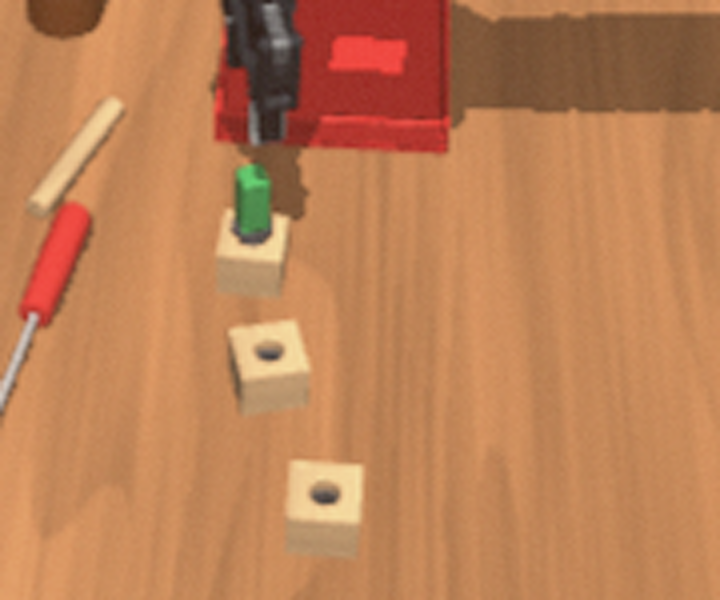

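The gauge stands with its flange on the block top (crop 252,235); the rejects are at (270,350) and (325,492).

```bash
python3 -m crank '[{"x":0.4,"y":-3.4,"z":0,"turn":0},{"x":0.4,"y":-3.4,"z":0,"turn":0},{"x":0.35,"y":-3.35,"z":0,"turn":0},{"x":0,"y":0,"z":2,"turn":0},{"x":0,"y":0,"z":2,"turn":0}]' |grep -E "pos|force"
python3 -m crank '[{"x":0,"y":0,"z":2,"turn":0},{"x":0,"y":0,"z":2,"turn":0},{"x":0,"y":0,"z":2,"turn":0},{"x":0,"y":0,"z":0,"turn":0},{"x":0,"y":0,"z":0,"turn":0}]' |grep -E "pos|force"
python3 to.py .5432 .0794 .006 14.6
```

```text
tool_pos: [0.5435, 0.0804, 0.1101]
contact_force: [0.9, -0.6, 0.9]
grasp_force: 0.0
tool_pos: [0.5431, 0.0793, 0.0503]
contact_force: [0.2, -0.3, 0.0]
grasp_force: 0.0
t 17.5 pos [0.5431 0.0793 0.0503] head 14.83 F [ 0.2 -0.3  0. ] w 0.781 g 0.0
shift cm [ 0.02 -0.01  4.43] len 4.4
turn 0.004
```

```bash
python3 -m crank '[{"x":0,"y":0,"z":1.5,"turn":0},{"x":0,"y":0,"z":1.5,"turn":0},{"x":0,"y":0,"z":1,"turn":0},{"x":0,"y":0,"z":0.4,"turn":0},{"x":0,"y":0,"z":0,"turn":0}]' |grep -E "pos|force"
python3 -m crank '[{"x":0,"y":0,"z":0,"turn":0},{"x":0,"y":0,"z":0,"turn":0},{"x":0,"y":0,"z":0,"turn":0},{"x":0,"y":0,"z":0,"turn":0},{"x":0,"y":0,"z":0,"turn":0}]' 35 |grep -E "pos|force|width"
python3 -m crank '[{"x":0,"y":0,"z":-1,"turn":0},{"x":0,"y":0,"z":-3,"turn":0},{"x":0,"y":0,"z":-4,"turn":0},{"x":0,"y":0,"z":-4,"turn":0},{"x":0,"y":0,"z":-4,"turn":0}]' |grep -E "pos|force|width"
python3 -m crank '[{"x":0,"y":0,"z":0,"turn":0.13},{"x":0,"y":0,"z":0,"turn":0.13},{"x":0,"y":0,"z":0,"turn":0}]' |grep -E "pos|force|width"
python3 to.py .508 -.215 .155 0
```

```text
tool_pos: [0.5432, 0.0793, 0.0061]
contact_force: [0.7, -0.3, -0.1]
grasp_force: 0.0
tool_pos: [0.5449, 0.0793, 0.0082]
contact_force: [1.2, -0.2, 3.3]
gripper_width: 0.504
grasp_force: 62.6
tool_pos: [0.5428, 0.0793, 0.1682]
contact_force: [0.5, -0.5, -3.2]
gripper_width: 0.501
grasp_force: 62.0
tool_pos: [0.5433, 0.0793, 0.1672]
contact_force: [0.6, -0.9, -2.8]
gripper_width: 0.509
grasp_force: 62.3
t 19.3 pos [0.5433 0.0793 0.1672] head -0.05 F [ 0.6 -0.9 -2.8] w 0.509 g 62.3
shift cm [-3.5  29.43  1.22] len 29.7
turn -0.001
```

```bash
python3 -m crank '[{"x":-0.5,"y":4.2,"z":0,"turn":0},{"x":-0.5,"y":4.2,"z":0,"turn":0},{"x":-0.5,"y":4.2,"z":0,"turn":0},{"x":-0.5,"y":4.2,"z":0,"turn":0},{"x":-0.5,"y":4.2,"z":0,"turn":0}]' |grep -E "pos|force"
python3 -m crank '[{"x":-0.5,"y":4.2,"z":0,"turn":0},{"x":-0.5,"y":4.2,"z":0,"turn":0},{"x":0,"y":0,"z":2,"turn":0},{"x":0,"y":0,"z":3,"turn":0},{"x":0,"y":0,"z":3,"turn":0}]' |grep -E "pos|force"
python3 -m crank '[{"x":0,"y":0,"z":3,"turn":0},{"x":0,"y":0,"z":1.5,"turn":0},{"x":0,"y":0,"z":1,"turn":0},{"x":0,"y":0,"z":0.5,"turn":0},{"x":0,"y":0,"z":0,"turn":0}]' |grep -E "pos|force"
python3 -m crank '[{"x":0,"y":0,"z":0,"turn":0},{"x":0,"y":0,"z":0,"turn":0}]' |grep -E "pos|force"
python3 to.py .508 -.215 .0135 0
```

```text
tool_pos: [0.5176, -0.1319, 0.1665]
contact_force: [0.3, -0.4, -1.8]
grasp_force: 62.4
tool_pos: [0.5081, -0.2151, 0.0861]
contact_force: [0.2, 0.8, -2.6]
grasp_force: 63.3
tool_pos: [0.509, -0.2148, 0.0276]
contact_force: [0.6, 0.6, -3.0]
grasp_force: 63.1
tool_pos: [0.5097, -0.2152, 0.0288]
contact_force: [-0.3, 0.5, -2.5]
grasp_force: 63.1
t 21.0 pos [ 0.5097 -0.2152  0.0288] head -0.06 F [-0.3  0.5 -2.5] w 0.504 g 63.1
shift cm [-0.17 -0.02  1.53] len 1.5
turn -0.001
```

```bash
python3 -m crank '[{"x":0,"y":0,"z":0.6,"turn":0},{"x":0,"y":0,"z":0.4,"turn":0},{"x":0,"y":0,"z":0.2,"turn":0},{"x":0,"y":0,"z":0,"turn":0}]' |grep -E "pos|force"
python3 -m crank '[{"x":0,"y":0,"z":0.2,"turn":0},{"x":0,"y":0,"z":0,"turn":0}]' |grep -E "pos|force"
python3 -m crank '[{"x":0,"y":0,"z":0.15,"turn":0},{"x":0,"y":0,"z":0,"turn":0}]' |grep -E "pos|force"
```

```text
tool_pos: [0.5082, -0.2144, 0.0146]
contact_force: [0.6, 0.1, -1.8]
grasp_force: 63.2
tool_pos: [0.5088, -0.2147, 0.0133]
contact_force: [0.2, -0.1, -2.8]
grasp_force: 63.4
tool_pos: [0.509, -0.2148, 0.0132]
contact_force: [-3.3, 2.0, 6.1]
grasp_force: 64.1
```

```bash
python3 -m crank '[{"x":0,"y":0,"z":0,"turn":0},{"x":0,"y":0,"z":0,"turn":0},{"x":0,"y":0,"z":0,"turn":0}]' 70 |grep -E "pos|force|width"
python3 -m crank '[{"x":0,"y":0,"z":-1,"turn":0},{"x":0,"y":0,"z":-3,"turn":0},{"x":0,"y":0,"z":-4,"turn":0},{"x":0,"y":0,"z":-4,"turn":0},{"x":0,"y":0,"z":-4,"turn":-0.02}]' 78 |grep -E "pos|force"
python3 to.py .5047 .191 .16 1
```

```text
tool_pos: [0.5089, -0.2148, 0.012]
contact_force: [-1.0, 0.2, 0.5]
gripper_width: 0.7
grasp_force: 0.0
tool_pos: [0.5086, -0.2146, 0.1741]
contact_force: [0.3, -0.7, 0.1]
grasp_force: 0.0
t 22.6 pos [ 0.5086 -0.2146  0.1741] head 1.11 F [ 0.3 -0.7  0.1] w 0.78 g 0.0
shift cm [  0.4  -40.56   1.4 ] len 40.6
turn 0.002
```

```bash
python3 -m crank '[{"x":0.04,"y":-4.5,"z":0,"turn":0},{"x":0.04,"y":-4.5,"z":0,"turn":0},{"x":0.04,"y":-4.5,"z":0,"turn":0},{"x":0.04,"y":-4.5,"z":0,"turn":0},{"x":0.04,"y":-4.5,"z":0,"turn":0}]' |grep -E "force"
python3 -m crank '[{"x":0.04,"y":-4.5,"z":0,"turn":0},{"x":0.04,"y":-4.5,"z":0,"turn":0},{"x":0.04,"y":-4.5,"z":0,"turn":0},{"x":0.04,"y":-4.56,"z":0,"turn":0},{"x":0,"y":0,"z":3,"turn":0}]' |grep -E "pos|force"
python3 -m crank '[{"x":0,"y":0,"z":3,"turn":0},{"x":0,"y":0,"z":3,"turn":0},{"x":0,"y":0,"z":2,"turn":0},{"x":0,"y":0,"z":0,"turn":0},{"x":0,"y":0,"z":0,"turn":0}]' |grep -E "pos|force"
python3 to.py .5047 .191 .006 1
```

```text
contact_force: [1.3, 0.2, 0.7]
grasp_force: 0.0
tool_pos: [0.5076, 0.1964, 0.1474]
contact_force: [0.2, 0.0, 0.4]
grasp_force: 0.0
tool_pos: [0.5049, 0.191, 0.0625]
contact_force: [0.6, -0.9, 0.8]
grasp_force: 0.0
t 24.1 pos [0.5049 0.191  0.0625] head 1.08 F [ 0.6 -0.9  0.8] w 0.777 g 0.0
shift cm [-0.02  0.    5.65] len 5.7
turn 0.001
```

```bash
python3 -m crank '[{"x":0,"y":0,"z":2,"turn":0},{"x":0,"y":0,"z":2,"turn":0},{"x":0,"y":0,"z":1.2,"turn":0},{"x":0,"y":0,"z":0.4,"turn":0},{"x":0,"y":0,"z":0,"turn":0}]' |grep -E "pos|force"
python3 -m crank '[{"x":0,"y":0,"z":0,"turn":0},{"x":0,"y":0,"z":0,"turn":0},{"x":0,"y":0,"z":0,"turn":0},{"x":0,"y":0,"z":0,"turn":0},{"x":0,"y":0,"z":0,"turn":0}]' 35 |grep -E "pos|force|width"
python3 -m crank '[{"x":0,"y":0,"z":-1,"turn":0},{"x":0,"y":0,"z":-3,"turn":0},{"x":0,"y":0,"z":-4,"turn":0},{"x":0,"y":0,"z":-4,"turn":0},{"x":0,"y":0,"z":-4,"turn":0.02}]' |grep -E "pos|force|width"
python3 to.py .508 -.325 .168 0
```

```text
tool_pos: [0.5051, 0.191, 0.0063]
contact_force: [-0.8, -0.2, 0.1]
grasp_force: 0.0
tool_pos: [0.506, 0.1913, 0.0075]
contact_force: [-0.3, 0.8, 5.7]
gripper_width: 0.511
grasp_force: 61.3
tool_pos: [0.5035, 0.1907, 0.1667]
contact_force: [0.9, 0.2, -2.0]
gripper_width: 0.506
grasp_force: 60.8
t 25.6 pos [0.5035 0.1907 0.1667] head -0.09 F [ 0.9  0.2 -2. ] w 0.506 g 60.8
shift cm [ 0.53 51.57 -0.1 ] len 51.6
turn -0.002
```

```bash
python3 -m crank '[{"x":0.04,"y":4.69,"z":0,"turn":0},{"x":0.04,"y":4.69,"z":0,"turn":0},{"x":0.04,"y":4.69,"z":0,"turn":0},{"x":0.04,"y":4.69,"z":0,"turn":0},{"x":0.04,"y":4.69,"z":0,"turn":0}]' |grep -E "force"
python3 -m crank '[{"x":0.04,"y":4.69,"z":0,"turn":0},{"x":0.04,"y":4.69,"z":0,"turn":0},{"x":0.04,"y":4.69,"z":0,"turn":0},{"x":0.04,"y":4.69,"z":0,"turn":0},{"x":0.04,"y":4.69,"z":0,"turn":0}]' |grep -E "force"
python3 -m crank '[{"x":0.04,"y":4.69,"z":0,"turn":0},{"x":0,"y":0,"z":0,"turn":0},{"x":0,"y":0,"z":3,"turn":0},{"x":0,"y":0,"z":3,"turn":0},{"x":0,"y":0,"z":2,"turn":0}]' |grep -E "pos|force"
python3 -m crank '[{"x":0,"y":0,"z":0,"turn":0},{"x":0,"y":0,"z":0,"turn":0}]' |grep -E "pos|force"
python3 to.py .508 -.325 .0125 0
```

```text
contact_force: [1.4, -0.1, -2.9]
grasp_force: 61.6
contact_force: [-0.3, -0.1, -1.8]
grasp_force: 61.6
tool_pos: [0.5068, -0.3233, 0.0829]
contact_force: [-0.6, 0.0, -2.1]
grasp_force: 62.4
tool_pos: [0.5081, -0.3243, 0.0857]
contact_force: [0.0, -0.1, -1.7]
grasp_force: 62.3
t 27.3 pos [ 0.5081 -0.3243  0.0857] head -0.05 F [ 0.  -0.1 -1.7] w 0.508 g 62.3
shift cm [-0.01  0.08  7.32] len 7.3
turn -0.001
```

```bash
python3 -m crank '[{"x":0,"y":0,"z":2,"turn":0},{"x":0,"y":0,"z":2,"turn":0},{"x":0,"y":0,"z":1.5,"turn":0},{"x":0,"y":0,"z":1,"turn":0},{"x":0,"y":0,"z":0.4,"turn":0}]' |grep -E "pos|force"
python3 -m crank '[{"x":0,"y":0,"z":0.2,"turn":0},{"x":0,"y":0,"z":0,"turn":0},{"x":0,"y":0,"z":0,"turn":0}]' |grep -E "pos|force"
python3 -m crank '[{"x":0,"y":0,"z":0.2,"turn":0},{"x":0,"y":0,"z":0,"turn":0}]' |grep -E "pos|force"
```

```text
tool_pos: [0.5083, -0.3248, 0.0164]
contact_force: [-0.8, 0.3, -2.3]
grasp_force: 62.5
tool_pos: [0.509, -0.3254, 0.0157]
contact_force: [-0.2, -0.1, -2.4]
grasp_force: 62.5
tool_pos: [0.5085, -0.325, 0.0129]
contact_force: [0.2, 0.1, -1.4]
grasp_force: 62.5
```

```bash
python3 -m crank '[{"x":0,"y":0,"z":0.1,"turn":0},{"x":0,"y":0,"z":0,"turn":0}]' |grep -E "pos|force"
python3 -m crank '[{"x":0,"y":0,"z":0,"turn":0},{"x":0,"y":0,"z":0,"turn":0},{"x":0,"y":0,"z":0,"turn":0}]' 70 |grep -E "pos|force|width"
python3 -m crank '[{"x":0,"y":0,"z":-1,"turn":0},{"x":0,"y":0,"z":-3,"turn":0},{"x":0,"y":0,"z":-4,"turn":0},{"x":0,"y":0,"z":-4,"turn":0},{"x":-2,"y":2,"z":-4,"turn":0}]' |grep -E "pos|force"
python3 -m crank '[{"x":-2,"y":4,"z":-2,"turn":0},{"x":-2,"y":4,"z":-2,"turn":0},{"x":-1,"y":4,"z":0,"turn":0},{"x":0,"y":0,"z":0,"turn":0},{"x":0,"y":0,"z":0,"turn":0}]' |grep -E "pos|force"
python3 - <<'E'
from h import *
p,d=manip.grab_frame("top");q,_=manip.grab_frame("side")
cv2.imwrite("pics/end.png",np.hstack([cv2.resize(p[130:280,140:520],(400,158)).repeat(1,0),cv2.resize(q[70:228,200:400],(400,316))[:158]])[:,:,::-1]) if 0 else cv2.imwrite("pics/end.png",np.vstack([cv2.resize(p[120:290,130:530],(640,272)),cv2.resize(q[80:240,220:440],(440,320))[:, :].copy() if 0 else cv2.resize(q[80:280,200:600],(640,320))])[:,:,::-1])
E
```

```text
tool_pos: [0.5086, -0.3252, 0.0125]
contact_force: [-2.3, 1.3, 3.1]
grasp_force: 62.7
tool_pos: [0.5086, -0.3251, 0.0119]
contact_force: [0.6, -0.4, -0.1]
gripper_width: 0.702
grasp_force: 0.0
tool_pos: [0.4896, -0.3436, 0.1743]
contact_force: [0.4, -0.8, 0.2]
grasp_force: 0.0
tool_pos: [0.4378, -0.4654, 0.2122]
contact_force: [-0.1, -0.2, 0.0]
grasp_force: 0.0
```

View pics/end.png

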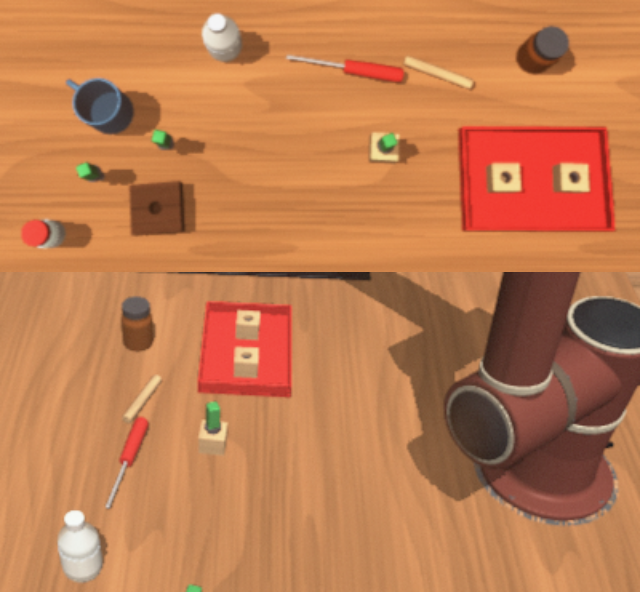

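Both rejects stand upright in the tray (composite 505,177 and 574,177). The gauge is home in its block (385,147), and the bystanders are where they were.

```bash
python3 -c "
from plant import manip
print(manip.job_done())"
```

```text
the job is handed in; nothing more can be done
None
```

The gauge dropped right to the bottom of the third block tried (block nearest the tray) and is standing fully home there, the other two blocks stopped it at 11 mm and are upright in the red tray, and the job is handed in.

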